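# Set the jar for its photograph and hold the camera stand fully extended

### The job

Get a table photograph ready: first stand the small jar upright on the worktop midway between the ramekin and the candle tin, in line with them, and let go of it. Then squeeze the release button in the side of the camera stand's grip, pull the telescoping stand straight up past its first stop to its second stop, where both sections are fully out, and finish holding it there, as it sinks back if let go. Do not knock the star cutter or the teaspoon about.

Things in the scene. Friction and masses are not known exactly. Their poses are not given: they have to be found in the camera images.
- jar_center (a point): Centre of the small loose jar, half-way up: clear glass with a yellowish screw lid, round, about 55 to 60 mm across and 75 mm high, about 0.19 kg. Standing upright, its centre is 37.5 mm above the surface. z runs up its axis. The body is solid; grasp it across, from above.
- ramekin: White open ramekin, 78 mm across and 40 mm high, fixed to the worktop. Origin: centre of its underside. The candle tin stands 220 mm from it, centre to centre, along its own -y axis.
- candle_tin: Grey metal candle tin with pale wax, 75 mm across and 42 mm high, fixed to the worktop. Origin: centre of its underside. The jar belongs midway between its centre and the ramekin's, 110 mm from each.
- mast: Telescoping camera stand, upright: round dark foot 110 mm across, fixed to the worktop, an aluminium outer tube 30 mm thick, in it a middle section, in that an inner section that carries the grip at the very top and a small black camera on a bracket. Collapsed it is 181 mm high. Origin: centre of the foot's underside. z is up; the button faces along its own -x; the camera sticks out along its own +y, to 90 mm from the axis, its top 33 mm below the grip's centre.
- mast_grip (a point): Centre of the stand's black grip, a rounded upright block 24 mm along the stand's x, 34 mm along its y and 46 mm high, with nothing above it; its centre is 158 mm above the worktop when collapsed and 278 mm at the second stop. A grey push button 14 mm wide and 30 mm high stands 5 mm proud of its -x face. Gripped from above with the fingers closing along the stand's x axis (29 mm wide over the button, 25 mm when pressed), one finger pushes the button in.
- mast_button (a joint): Release button in the grip: 0 out, 0.004 m fully in; spring 2 N rising to 6 N. A catch locks the stand collapsed until the button is at least 0.003 m in. Keep it in while pulling off the catch.
- mast_inner (a joint): Inner section out of the middle one: 0 collapsed, 0.060 m at its end, the first stop. It comes first, at about 5 N of pull; a spring draws it back when let go, to about 0.012 m, where the catch comes to rest above its ledge unless the button is in.
- mast_mid (a joint): Middle section out of the outer tube: 0 collapsed, 0.060 m at its end. The inner section draws it along after the first stop, at about 10 N of pull; a spring draws it back. Both at 0.060 is the second stop, a firm end of travel, 120 mm above the collapsed height.
- cutter_star: Loose star-shaped metal cookie cutter, 63 x 60 x 22 mm, not part of the job. Origin: centre of its underside.
- teaspoon: Loose metal teaspoon, 139 x 30 x 10 mm, not part of the job. Origin: centre of its underside.
Things that resemble listed ones, but are neither listed nor needed, are in the scene too. Leave any blue look-alike of the mast alone.

How it is judged:
On the way, in this order (a step that is already met when the one before it is completed fails the run):
1. the jar stands midway between the ramekin and the candle tin, let go (x of jar_center in the frame of ramekin between -0.015 and 0.015 m and y of jar_center in the frame of ramekin between -0.125 and -0.095 m and height (world z) of jar_center between 0.033 and 0.042 m and angle between jar_center's own z axis and vertical below 0.1 rad and contact force between the fingers and jar below 0.05 N and linear speed of jar below 0.02 m/s), for 0.2 s.
2. the release button is squeezed in, the stand still collapsed (value of joint mast_button above 0.003 m and value of joint mast_inner below 0.02 m), for 0.02 s.
3. the inner section is out to the first stop (value of joint mast_inner above 0.054 m), for 0.02 s.
At the end, for the whole second after the job is handed in: The jar stands upright (within 0.1 rad) on the worktop with its centre within 15 mm, along and across the row, of the point midway between ramekin and candle tin, at rest; both sections of the stand are at least 54 mm out (of 60) and the fingers hold it (contact over 2 N) (x of jar_center in the frame of ramekin between -0.015 and 0.015 m and y of jar_center in the frame of ramekin between -0.125 and -0.095 m and height (world z) of jar_center between 0.033 and 0.042 m and angle between jar_center's own z axis and vertical below 0.1 rad and value of joint each of mast_inner, mast_mid above 0.054 m and contact force between the fingers and mast above 2 N and linear speed of jar below 0.02 m/s and velocity of joint mast_mid between -0.02 and 0.02 m/s); the arm keeps its last pose, push and grip.
It fails at once if the star cutter is moved more than 30 mm (distance of cutter_star from where it was at the start of the episode above 0.03 m).
It fails at once if the teaspoon is moved more than 30 mm (distance of teaspoon from where it was at the start of the episode above 0.03 m).
It also fails if it takes over 48 s, if anything falls off the work surface, if the arm or the gripper's body presses on something with over 40 N, if the wrist force passes 120 N, or if a joint passes its speed limit or range.

### The arm

A 7-joint arm with a two-finger parallel gripper is mounted at the origin on a cart in front of the work surface, level with it; the furniture and walls round the work are solid. World frame = base frame: x ahead of the robot, y to its left, z up, the work surface at z = 0. Lengths are in m, angles in rad, forces in N, time in s.
With the tool pointing down it reaches from about 0.425 to 0.925 m from the base axis. Payload 6.8 kg.
Tool frame: the origin (TCP) lies midway between the tips of the shut fingers; the grasp point (between the pads) lies 19 mm behind it; z points along the fingers, x is the direction in which the jaws open and shut, and the axes are right-handed (so a half turn about z gives the same grasp; the last joint's range is limited). The gripper opens to 85 mm and grips with 20 to 120 N. Pads are 22 mm wide; open, the fingers measure 114 mm over their backs; the gripper's body (76 mm by 85 mm) begins 54 mm behind the grasp point. The pads swing forward as they close: fully open they stand 13 mm farther back than shut.
Start: joints at [-1.405, 0.477, 0.022, 1.555, -0.011, 1.109, -0.083], TCP at [0.183, 0.65, 0.231] pointing down, gripper open.
Joint ranges: [-2.96, 2.96], [-0.34, 2.1], [-1.41, 1.46], [0.24, 2.44], [-1.37, 4.51], [0.17, 1.92], [-2.96, 2.96]. Speed limits (rad/s): [2.39, 2.39, 3.14, 3.14, 3.14, 3.14, 3.14].

### API

Orientations are given as a unit quaternion [w, x, y, z].
In Python, from station import * gives the robot as it stands.
- The arm moves only by the shell command python3 -m handwheel 'ROWS' [FORCE]. ROWS is JSON, a list of rows, each an object of numbers: "grip": the finger opening in cm, from 0 to 8.54; "tx", "ty", "tz": the shift along the tool's x, y, z in cm; "yaw": the turn about the tool's z in degrees. In form: [{"grip": .., "tx": .., "ty": .., "tz": .., "yaw": ..}, ...]. A call has 1 to 5 rows; each row shifts and turns the commanded pose from where the row before left it, along the tool's axes as they then stand; what a row does not reach is not made up. A row lasts 1/10 s, in which the tool goes at most 50 mm and 8.59 degrees, less where a joint would pass 70% of its speed; a pose out of reach is approached as far as the arm can. A call is refused whole if a number of a shift passes 5 or a number of a turn 8.59, either way. A call with a gripper value outside its range is refused whole. The fingers move at their own pace and stop on an object; FORCE is the grip in N (left out, the last holds). Time passes only in rows, so rows that do not move let the fingers close. It gives the time, the measured TCP pose, the force and the opening at its end, in the units of the state.
- get_obs(): the state, without advancing time (a new reading comes with each control period).
- read_camera(name): name is "side" or "top" or "wrist"; returns a dict with "image" (400x640x3 uint8, blue, green, red), "intrinsics" (3x3 intrinsics, pixels), "position" and "attitude" of the camera in the world; the wrist camera has in their place "hand_eye" (4x4, takes a point from camera to tool coordinates, whose origin is the TCP and whose axes are the tool frame's). Camera axes: x right, y down, z forward; pixel columns grow to the right and rows downward; lengths in m; the calibration is good to about 2 mm. A picture is of the moment at which its call begins: read the wrist's pose just before it. There is no depth.
- hand_in(): hands the job in, once; it reports no verdict.
The state is a dict: "t": time; "q": joint angles; "joint_vel": joint speeds; "joint_torque": joint torques, N m; "eef_pos": TCP position; "tool_rot": TCP orientation; "contact_force": force on the tool from outside, world axes, zero at the start; "torque": the same for the moment, N m; "gripper_width": opening from 0.0 (shut) to 1.0 (fully open).
Only numpy, scipy, OpenCV 4.12 (cv2) and the standard library are available. Lean on these libraries where they do the work, as an engineer would, in place of code of your own. Each camera call takes 0.05 s, during which the arm holds its last target. There are 200 camera calls.

## Working session

There is one attempt and no reset: what is moved stays moved. The work goes in short steps, Python scripts to look and compute and a shell command to move; the robot and the scene stay as the last step left them, time stands still between calls to the robot, and variables do not carry over. Pictures are saved under pics/ and viewed, about 8 in all and at most 12, crops included, and the job is handed in when it is done.

```bash
mkdir -p pics
cat > h.py <<'E'
from station import *
import numpy as np, cv2
from scipy.spatial.transform import Rotation as R
def quat(q): return R.from_quat([q[1],q[2],q[3],q[0]])
def rot(a):
    a=np.array(a,float)
    return a if a.shape==(3,3) else quat(a).as_matrix()
def cam(name):
    o=get_obs(); c=read_camera(name); K=np.array(c["intrinsics"])
    if "hand_eye" in c:
        T=np.eye(4);T[:3,:3]=rot(o["tool_rot"]);T[:3,3]=o["eef_pos"];T=T@np.array(c["hand_eye"]);Rm,p=T[:3,:3],T[:3,3]
    else: Rm,p=rot(c["attitude"]),np.array(c["position"])
    return c["image"],K,Rm,p
def at(K,Rm,p,uv,z):
    d=Rm@np.linalg.solve(K,[uv[0],uv[1],1]); return p+d*(z-p[2])/d[2]
def proj(K,Rm,p,X):
    v=K@(Rm.T@(np.array(X)-p)); return v[:2]/v[2]
E
python3 - <<'E'
from h import *
for n in ("top","side","wrist"):
    im,K,Rm,p=cam(n); cv2.imwrite(f"pics/{n}0.png",im); np.savez(f"{n}0.npz",K=K,R=Rm,p=p); print(n,p.round(3),Rm[:,2].round(3))
o=get_obs(); print(o)
E
```

```text
top [ 0.392 -0.049  1.472] [ 0.088 -0.002 -0.996]
side [ 0.31  -0.816  1.374] [ 0.133  0.508 -0.851]
wrist [0.102 0.671 0.373] [ 0.31  -0.089 -0.947]
{'t': 0.15, 'q': array([-1.40509549,  0.4776118 ,  0.02232299,  1.556156  , -0.01148733,
        1.10931172, -0.08309306]), 'joint_vel': array([-9.71959740e-04, -2.17173796e-03, -4.12945185e-07, -4.32932712e-03,
        2.68034288e-03,  3.47070778e-04, -3.08465179e-04]), 'joint_torque': array([ 2.42632850e-03, -5.96926332e+01,  1.61000703e+00, -2.81493884e+01,
        1.26509435e-02,  6.57896890e-03,  3.17432421e-05]), 'eef_pos': array([0.18239174, 0.6494463 , 0.23057641]), 'tool_rot': array([ 4.47089076e-04,  7.96976124e-01,  6.04010427e-01, -5.11704680e-04]), 'contact_force': array([0.37689111, 0.00302894, 0.0588304 ]), 'torque': array([ 0.01574235,  0.05384763, -0.05214168]), 'gripper_width': 0.9989917183988292}
```

View pics/top0.png

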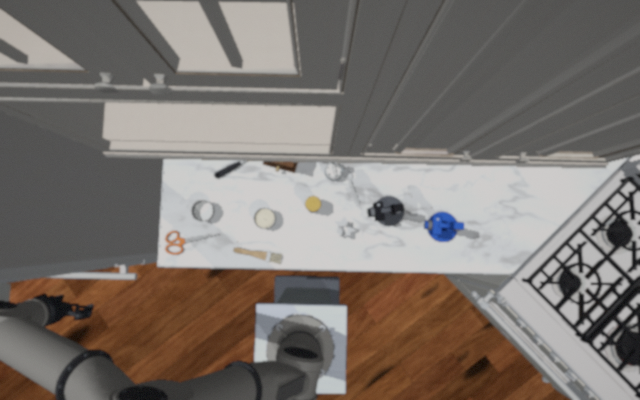

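View pics/side0.png

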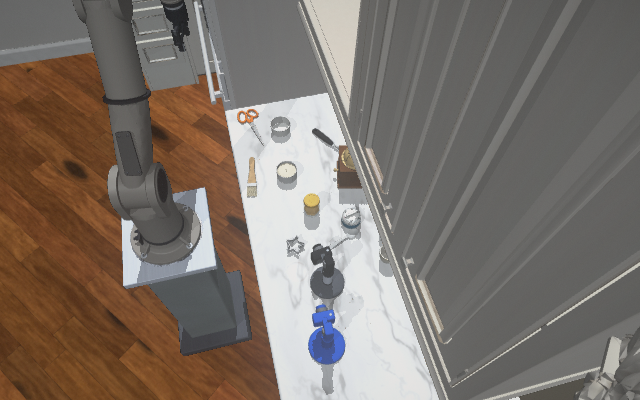

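Run:
```python
from h import *
a=cv2.imread("pics/top0.png")[155:275,155:475]; cv2.imwrite("pics/topc.png",cv2.resize(a,None,fx=2.5,fy=2.5,interpolation=cv2.INTER_CUBIC))
b=cv2.imread("pics/side0.png")[95:395,220:400]; b=cv2.resize(b,None,fx=2,fy=2,interpolation=cv2.INTER_CUBIC)
cv2.imwrite("pics/sidec.png",b)
t=np.load("top0.npz");s=np.load("side0.npz")
T=lambda uv,z:at(t["K"],t["R"],t["p"],uv,z).round(3)
S=lambda uv,z:at(s["K"],s["R"],s["p"],uv,z).round(3)
for n,u,v,z in (("ramekin",(204,211),(281,126),.04),("tin",(265,218),(287,171),.042),("jar lid",(313,204),(312,201),.075),("foot",(388,210),(327,282),.01),("corner",(158,265),(280,398),0),("back",(163,160),(327,94),0)): print(n,T(u,z),S(v,z))
```

```text
ramekin [0.47  0.344 0.04 ] [0.475 0.34  0.04 ]
tin [0.45  0.131 0.042] [0.452 0.125 0.042]
jar lid [ 0.5   -0.035  0.075] [ 0.504 -0.04   0.075]
foot [ 0.49  -0.303  0.01 ] [ 0.488 -0.307  0.01 ]
corner [0.277 0.509 0.   ] [ 0.272 -0.606  0.   ]
back [0.654 0.512 0.   ] [0.702 0.501 0.   ]
```

View pics/topc.png

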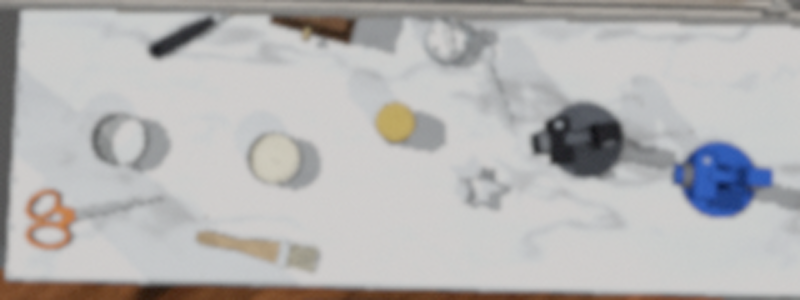

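View pics/sidec.png

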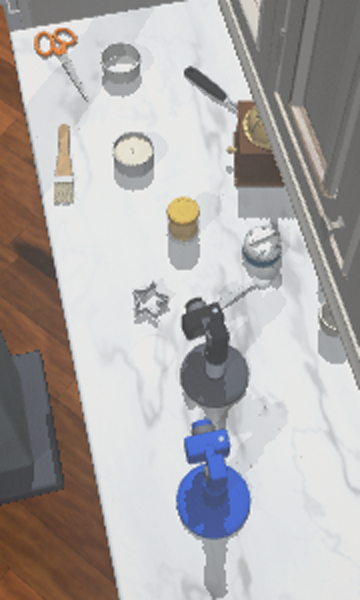

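View pics/wrist0.png

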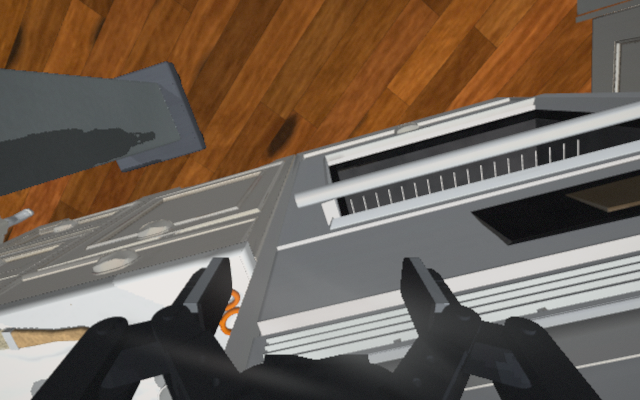

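Run:
```python
from h import *
t=np.load("top0.npz");s=np.load("side0.npz")
# triangulate helper: two rays
def tri(u,v):
    ds=[]
    A=np.zeros((3,3));b=np.zeros(3)
    for c,x in((t,u),(s,v)):
        d=c["R"]@np.linalg.solve(c["K"],[x[0],x[1],1]);d/=np.linalg.norm(d);M=np.eye(3)-np.outer(d,d);A+=M;b+=M@c["p"]
    return np.linalg.solve(A,b).round(3)
print("counter left-front corner",tri((158,265),(226,110)),"back-left",tri((163,160),(327,94)))
print("handle",tri((130,272),(217,98)),"bowl",tri((333,172),(351,214)))
print("cabinet lower edge front at top", [at(t["K"],t["R"],t["p"],(330,158),z).round(3) for z in (0,.3,.5)])
print("mast camera",tri((376,210),(320,252)),"grip",tri((398,206),(328,262)))
print("blue foot",tri((442,226),(326,346)),"star",tri((348,230),(295,246)))
```

```text
counter left-front corner [0.278 0.507 0.005] back-left [ 0.68   0.512 -0.01 ]
handle [ 0.249  0.621 -0.033] bowl [ 0.621 -0.103  0.044]
cabinet lower edge front at top [array([ 0.675, -0.092,  0.   ]), array([ 0.617, -0.084,  0.3  ]), array([ 0.579, -0.078,  0.5  ])]
mast camera [ 0.481 -0.245  0.11 ] grip [ 0.489 -0.307  0.166]
blue foot [ 0.436 -0.498 -0.   ] star [ 0.416 -0.161  0.014]
```

The top view shows a ring (204,211), which I take to be the ramekin. The tin is at (265,218), the yellow-lidded jar at (313,204), the black mast foot at (388,210) and the blue look-alike at (442,226). The star is at (348,230). The ring is about 215 mm from the tin, and the other white bowl (333,172) is 285 mm away, so the ring fits. The teaspoon lies behind the mast camera (side view, around (340,243)). The wrist view shows the tool in front of a wall oven, so I'll leave along -y first.

```bash
python3 -m handwheel '[{"grip":8.54,"tx":-4.5,"ty":1.25},{"tx":-4.5,"ty":1.25},{"tx":-4.5,"ty":1.25},{"tx":-4.5,"ty":1.25},{"tx":-4.5,"ty":1.25}]'; python3 -m handwheel '[{"ty":4.5,"tz":-1},{"ty":4.5,"tz":-1,"yaw":8.5},{"yaw":8.5},{"yaw":8.5},{"yaw":8.5}]'; python3 -m handwheel '[{"yaw":8.5},{"yaw":8.5},{"yaw":8.5},{"yaw":6.5},{}]'
cat > st.py <<'E'
from h import *
def st(*tg):
    o=get_obs();m=rot(o["tool_rot"]);p=np.array(o["eef_pos"])
    print("t",round(o["t"],2),"tcp",p.round(4),"jaw",np.degrees(np.arctan2(m[1,0],m[0,0])).round(2),"tilt",m[:,2].round(4),"F",np.round(o["contact_force"],1),"w",round(o["gripper_width"],3),"q",np.round(o["q"],2))
    for g in tg: print(" to",g,"-> cm tool", (100*m.T@(np.array(g)-p)).round(2))
if __name__=="__main__":
    import sys; st(*[eval(a) for a in sys.argv[1:]])
E
python3 st.py '[.36,.235,.27]'
```

```text
t 0.15 tcp [0.1824 0.6494 0.2306] jaw 74.32 tilt [-3.0e-04 -1.3e-03 -1.0e+00] F [0.4 0.  0.1] w 0.999 q [-1.41  0.48  0.02  1.56 -0.01  1.11 -0.08]
 to [0.36, 0.235, 0.27] -> cm tool [-35.11  28.3   -3.89]invalid input
invalid input
invalid input
```

```bash
python3 -m handwheel '[{"grip":8.5,"tx":-4.5,"ty":1.25,"tz":0,"yaw":0},{"grip":8.5,"tx":-4.5,"ty":1.25,"tz":0,"yaw":0},{"grip":8.5,"tx":-4.5,"ty":1.25,"tz":0,"yaw":0},{"grip":8.5,"tx":-4.5,"ty":1.25,"tz":0,"yaw":0},{"grip":8.5,"tx":-4.5,"ty":1.25,"tz":0,"yaw":0}]'; python3 st.py '[.36,.235,.27]'
```

```text
t: 0.65
eef_pos: [0.1817, 0.4142, 0.231]
tool_rot: [0.0, 0.797, 0.604, -0.0]
contact_force: [0.4, 0.3, 0.1]
gripper_width: 0.996
t 0.65 tcp [0.1817 0.4142 0.231 ] jaw 74.31 tilt [-1.e-04 -4.e-04 -1.e+00] F [0.4 0.3 0.1] w 0.996 q [-1.32  0.11  0.03  2.07 -0.    0.97  0.01]
 to [0.36, 0.235, 0.27] -> cm tool [-12.43  22.01  -3.9 ]
```

```bash
python3 -m handwheel '[{"grip":8.5,"tx":0,"ty":4.6,"tz":-1.5,"yaw":0},{"grip":8.5,"tx":0,"ty":4.6,"tz":-1.5,"yaw":0},{"grip":8.5,"tx":0,"ty":4.6,"tz":-1.5,"yaw":0},{"grip":8.5,"tx":0,"ty":4.6,"tz":-1.2,"yaw":0},{"grip":8.5,"tx":0,"ty":4.6,"tz":-1.2,"yaw":0}]'
python3 -m handwheel '[{"grip":8.5,"tx":0,"ty":4.6,"tz":0,"yaw":0},{"grip":8.5,"tx":0,"ty":0,"tz":0,"yaw":8.5},{"grip":8.5,"tx":0,"ty":0,"tz":0,"yaw":8.5},{"grip":8.5,"tx":0,"ty":0,"tz":0,"yaw":8.5},{"grip":8.5,"tx":0,"ty":0,"tz":0,"yaw":8.5}]'
python3 -m handwheel '[{"grip":8.5,"tx":0,"ty":0,"tz":0,"yaw":8.5},{"grip":8.5,"tx":0,"ty":0,"tz":0,"yaw":8.5},{"grip":8.5,"tx":0,"ty":0,"tz":0,"yaw":8.5},{"grip":8.5,"tx":0,"ty":0,"tz":0,"yaw":7},{"grip":8.5,"tx":0,"ty":0,"tz":0,"yaw":0}]'
python3 - <<'E'
from h import *
from st import st
st()
im,K,Rm,p=cam("wrist"); cv2.imwrite("pics/w1.png",im); np.savez("w1.npz",K=K,R=Rm,p=p)
for X in ([.472,.342,.04],[.451,.128,.042],[.502,-.037,.075]): print(proj(K,Rm,p,X).round(0))
E
```

```text
t: 1.15
eef_pos: [0.4048, 0.3532, 0.301]
tool_rot: [-0.0, 0.797, 0.604, 0.0]
contact_force: [0.3, 0.5, 0.1]
gripper_width: 0.995
t: 1.65
eef_pos: [0.4475, 0.3415, 0.2999]
tool_rot: [0.0, 0.94, 0.342, -0.0]
contact_force: [-0.5, 0.5, 0.7]
gripper_width: 0.992
t: 2.15
eef_pos: [0.4474, 0.3416, 0.3]
tool_rot: [0.0, 0.998, 0.068, -0.0]
contact_force: [0.9, -0.3, -0.9]
gripper_width: 0.997
t 2.15 tcp [0.4474 0.3416 0.3   ] jaw 7.76 tilt [-3.e-04 -5.e-04 -1.e+00] F [ 0.9 -0.3 -0.9] w 0.997 q [-1.11  0.24  0.42  1.77 -0.11  1.16 -0.52]
[334. 163.]
[301. 293.]
[318. 391.]
```

View pics/w1.png

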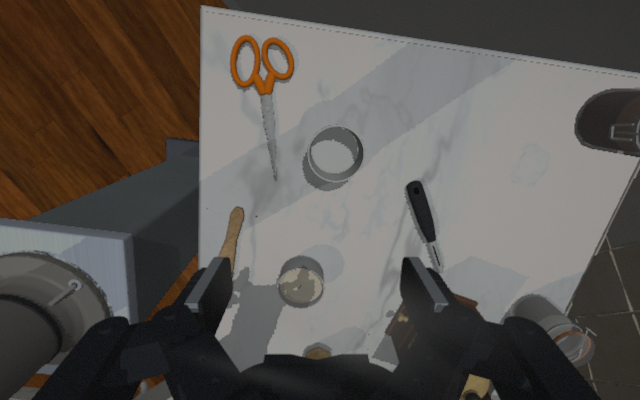

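Run:
```python
from h import *
a=cv2.imread("pics/w1.png")
c=cv2.resize(a[110:330,260:400],None,fx=4,fy=4,interpolation=cv2.INTER_CUBIC)
c=np.hstack([c[:440],c[440:]])[:, :]
cv2.imwrite("pics/w1c.png",cv2.resize(c,None,fx=.714,fy=.714))
```

```text
(no output)
```

View pics/w1c.png

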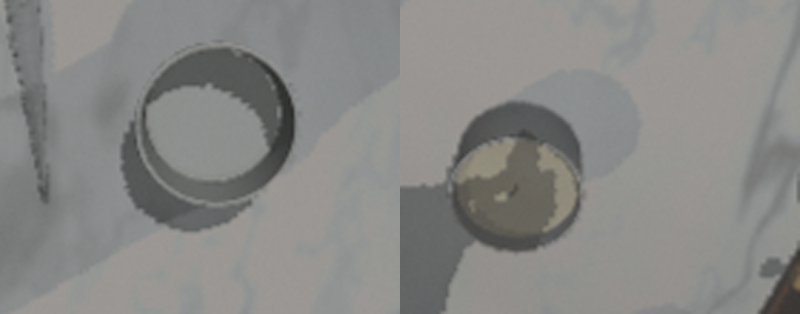

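Run:
```python
from h import *
w=np.load("w1.npz");W=lambda u,v,z:at(w["K"],w["R"],w["p"],(u,v),z)
print("cam",w["p"],w["R"].round(3).tolist())
r=W(336,153,.04);t=W(300.6,285.5,.042);print(r.round(4),t.round(4),np.linalg.norm(r-t))
print("ramekin width",np.linalg.norm(W(308,153,.04)-W(364,153,.04)),"tin width",np.linalg.norm(W(277.5,285.5,.042)-W(324,285.5,.042)))
# refine in fixed views by rim ellipse via edges, enlarged crops
for n,(u,v) in (("top",(204,211)),("top",(265,218)),("side",(281,126)),("side",(287,171))):
    im=cv2.imread(f"pics/{n}0.png"); c=cv2.resize(im[v-20:v+20,u-20:u+20],None,fx=8,fy=8,interpolation=cv2.INTER_CUBIC); cv2.imwrite(f"pics/c_{n}_{u}.png",c)
cs=[cv2.imread(f"pics/c_{n}.png") for n in ("top_204","top_265","side_281","side_287")]
cv2.imwrite("pics/quad.png",cv2.resize(np.vstack([np.hstack(cs[:2]),np.hstack(cs[2:])]),(600,600)))
```

```text
cam [0.43557994 0.42326881 0.44253235] [[0.991, 0.128, 0.043], [0.135, -0.938, -0.321], [-0.001, 0.323, -0.946]]
[0.4719 0.3558 0.04  ] [0.4493 0.1411 0.042 ] 0.215824998919214
ramekin width 0.07597989929780134 tin width 0.07339620529521869
```

View pics/quad.png

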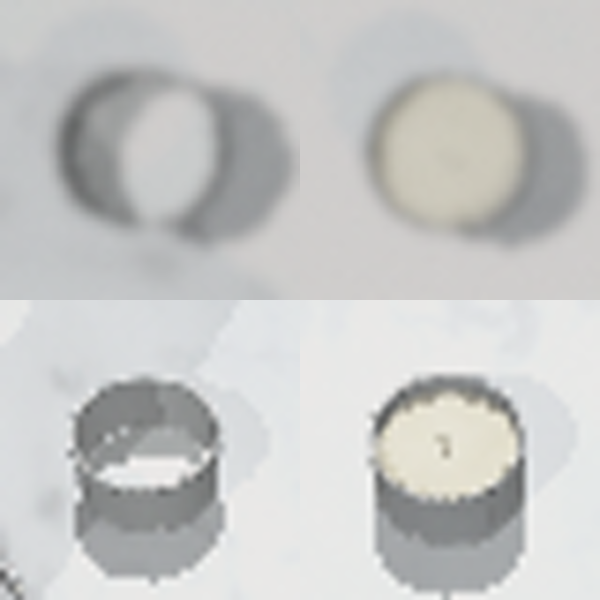

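Run:
```python
from h import *
t=np.load("top0.npz");s=np.load("side0.npz");w=np.load("w1.npz")
f=lambda c,u,z:at(c["K"],c["R"],c["p"],u,z).round(4)
print(f(t,(202.3,210.8),.04),f(s,(280.4,123.9),.04),f(w,(336,153),.04))
print(f(t,(264.8,217.8),.042),f(s,(286.8,169.2),.042),f(w,(300.6,285.5),.042))
print(t["K"],s["K"],w["K"])
```

```text
[0.4704 0.3501 0.04  ] [0.4746 0.351  0.04  ] [0.4719 0.3558 0.04  ]
[0.4509 0.1313 0.042 ] [0.4529 0.1329 0.042 ] [0.4493 0.1411 0.042 ]
[[410.73907498   0.         318.00314346]
 [  0.         410.73907498 199.86792622]
 [  0.           0.           1.        ]] [[451.57331098   0.         314.49960805]
 [  0.         451.57331098 200.42473222]
 [  0.           0.           1.        ]] [[297.80856727   0.         315.85430493]
 [  0.         297.80856727 198.8757846 ]
 [  0.           0.           1.        ]]
```

```bash
python3 - <<'E'
from h import *
for n,box in (("top",(190,220,298,328)),("side",(185,245,295,330))):
    im=cv2.imread(f"pics/{n}0.png");c=np.load(n+"0.npz");a,b,l,r=box
    h=cv2.cvtColor(im[a:b,l:r],cv2.COLOR_BGR2HSV);m=((h[...,1]>110)&(h[...,0]>14)&(h[...,0]<35)).astype(np.uint8)
    ys,xs=np.nonzero(m);u=(xs.mean()+l,ys.mean()+a);print(n,u,xs.min()+l,xs.max()+l,ys.min()+a,ys.max()+a,at(c["K"],c["R"],c["p"],u,.075).round(4),at(c["K"],c["R"],c["p"],u,.07).round(4))
E
python3 st.py '[.502,-.035,.2]'
```

```text
top (np.float64(312.776), np.float64(203.856)) 307 319 198 210 [ 0.5007 -0.0347  0.075 ] [ 0.5011 -0.0346  0.07  ]
side (np.float64(311.1783439490446), np.float64(199.89808917197453)) 304 318 194 206 [ 0.5026 -0.0349  0.075 ] [ 0.5033 -0.0318  0.07  ]
t 2.2 tcp [0.4473 0.3417 0.3001] jaw 7.98 tilt [-3.e-04 -4.e-04 -1.e+00] F [ 0.9  0.3 -0.5] w 0.996 q [-1.11  0.24  0.42  1.77 -0.11  1.16 -0.52]
 to [0.502, -0.035, 0.2] -> cm tool [ 0.19 38.06 10.02]
```

```bash
python3 -m handwheel '[{"grip":8.5,"tx":0,"ty":4.75,"tz":1.2,"yaw":0},{"grip":8.5,"tx":0,"ty":4.75,"tz":1.2,"yaw":0},{"grip":8.5,"tx":0,"ty":4.75,"tz":1.2,"yaw":0},{"grip":8.5,"tx":0,"ty":4.75,"tz":1.2,"yaw":0},{"grip":8.5,"tx":0,"ty":4.75,"tz":1.2,"yaw":0}]'
python3 -m handwheel '[{"grip":8.5,"tx":0,"ty":4.75,"tz":1.2,"yaw":0},{"grip":8.5,"tx":0.2,"ty":4.75,"tz":1.2,"yaw":0},{"grip":8.5,"tx":0,"ty":4.75,"tz":1.2,"yaw":0},{"grip":8.5,"tx":0,"ty":0,"tz":0,"yaw":0},{"grip":8.5,"tx":0,"ty":0,"tz":0,"yaw":0}]'
python3 st.py '[.502,-.035,.02]'
python3 - <<'E'
from h import *
im,K,Rm,p=cam("wrist"); cv2.imwrite("pics/w2.png",im); np.savez("w2.npz",K=K,R=Rm,p=p)
for X in ([.502,-.035,.075],[.489,-.305,.0],[.489,-.305,.181]): print(proj(K,Rm,p,X).round(0))
E
```

```text
t: 2.7
eef_pos: [0.4798, 0.1046, 0.24]
tool_rot: [-0.0, 0.998, 0.07, 0.0]
contact_force: [1.6, 0.0, -0.1]
gripper_width: 0.994
t: 3.2
eef_pos: [0.5009, -0.0357, 0.2041]
tool_rot: [0.0, 0.998, 0.068, -0.0]
contact_force: [-0.1, 0.3, 0.3]
gripper_width: 0.992
t 3.2 tcp [ 0.5009 -0.0357  0.2041] jaw 7.77 tilt [-7.e-04 -2.e-04 -1.e+00] F [-0.1  0.3  0.3] w 0.992 q [-0.58  0.25  0.63  2.02 -0.18  0.92  0.28]
 to [0.502, -0.035, 0.02] -> cm tool [ 0.13 -0.06 18.4 ]
[318. 188.]
[284. 346.]
[263. 504.]
```

View pics/w2.png

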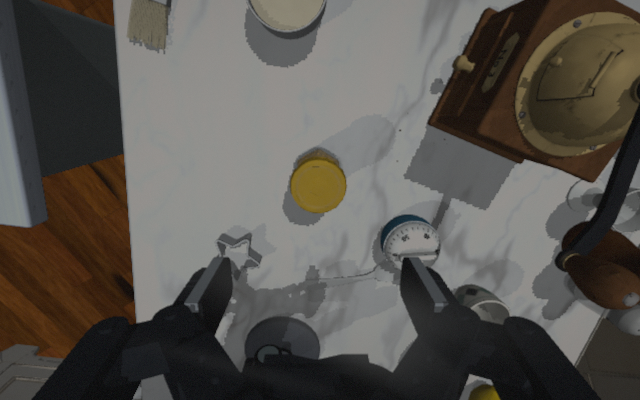

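```bash
python3 -m handwheel '[{"grip":8.5,"tx":0.1,"ty":0,"tz":4.6,"yaw":0},{"grip":8.5,"tx":0,"ty":0,"tz":4.6,"yaw":0},{"grip":8.5,"tx":0,"ty":0,"tz":4.6,"yaw":0},{"grip":8.5,"tx":0,"ty":0,"tz":3,"yaw":0},{"grip":8.5,"tx":0,"ty":0,"tz":1.5,"yaw":0}]'
python3 -m handwheel '[{"grip":4.5,"tx":0,"ty":0,"tz":0,"yaw":0},{"grip":4.5,"tx":0,"ty":0,"tz":0,"yaw":0},{"grip":4.5,"tx":0,"ty":0,"tz":0,"yaw":0},{"grip":4.5,"tx":0,"ty":0,"tz":0,"yaw":0},{"grip":4.5,"tx":0,"ty":0,"tz":0,"yaw":0}]' 40
python3 st.py '[.462,.2425,.09]'
```

```text
t: 3.75
eef_pos: [0.5007, -0.0318, 0.0187]
tool_rot: [-0.001, 0.997, 0.071, -0.002]
contact_force: [0.6, 0.3, 0.3]
gripper_width: 0.995
t: 4.25
eef_pos: [0.5031, -0.0336, 0.0224]
tool_rot: [-0.0, 0.998, 0.069, 0.001]
contact_force: [-2.3, 2.8, 7.1]
gripper_width: 0.597
t 4.25 tcp [ 0.5031 -0.0336  0.0224] jaw 7.87 tilt [ 0.002  0.001 -1.   ] F [-2.3  2.8  7.1] w 0.597 q [-0.4   0.56  0.44  2.13 -0.45  0.54  0.51]
 to [0.462, 0.2425, 0.09] -> cm tool [ -0.27 -27.92  -6.74]
```

```bash
python3 -m handwheel '[{"grip":4.5,"tx":0,"ty":0,"tz":0,"yaw":0},{"grip":4.5,"tx":0,"ty":0,"tz":-1,"yaw":0},{"grip":4.5,"tx":0,"ty":0,"tz":-2,"yaw":0},{"grip":4.5,"tx":0,"ty":0,"tz":-3,"yaw":0},{"grip":4.5,"tx":0,"ty":0,"tz":-2,"yaw":0}]' 40
python3 st.py '[.462,.2425,.10]'
```

```text
t: 4.75
eef_pos: [0.5025, -0.0348, 0.1033]
tool_rot: [0.0, 0.998, 0.068, 0.001]
contact_force: [0.2, -0.5, -2.0]
gripper_width: 0.598
t 4.75 tcp [ 0.5025 -0.0348  0.1033] jaw 7.77 tilt [ 1.3e-03 -1.0e-04 -1.0e+00] F [ 0.2 -0.5 -2. ] w 0.598 q [-0.5   0.42  0.56  2.1  -0.34  0.71  0.41]
 to [0.462, 0.2425, 0.1] -> cm tool [ -0.26 -28.02   0.32]
```

```bash
python3 -m handwheel '[{"grip":4.5,"tx":0,"ty":-2,"tz":0,"yaw":0},{"grip":4.5,"tx":0,"ty":-4,"tz":0,"yaw":0},{"grip":4.5,"tx":0,"ty":-4,"tz":0,"yaw":0},{"grip":4.5,"tx":-0.2,"ty":-4,"tz":0,"yaw":0},{"grip":4.5,"tx":0,"ty":-4,"tz":0,"yaw":0}]' 40
python3 -m handwheel '[{"grip":4.5,"tx":0,"ty":-4,"tz":0,"yaw":0},{"grip":4.5,"tx":0,"ty":-4,"tz":0,"yaw":0},{"grip":4.5,"tx":0,"ty":-2,"tz":0,"yaw":0},{"grip":4.5,"tx":0,"ty":0,"tz":0,"yaw":0},{"grip":4.5,"tx":0,"ty":0,"tz":0,"yaw":0}]' 40
python3 st.py '[.462,.2425,.0224]'
```

```text
t: 5.25
eef_pos: [0.4751, 0.1449, 0.102]
tool_rot: [-0.0, 0.998, 0.068, 0.0]
contact_force: [0.2, 0.6, -1.5]
gripper_width: 0.596
t: 5.75
eef_pos: [0.462, 0.2425, 0.1016]
tool_rot: [0.0, 0.998, 0.068, 0.0]
contact_force: [-0.4, -2.3, -1.9]
gripper_width: 0.598
t 5.75 tcp [0.462  0.2425 0.1016] jaw 7.85 tilt [ 2.e-04 -5.e-04 -1.e+00] F [-0.4 -2.3 -1.9] w 0.598 q [-1.02  0.44  0.53  2.06 -0.33  0.72 -0.15]
 to [0.462, 0.2425, 0.0224] -> cm tool [ 0.   -0.    7.92]
```

```bash
python3 -m handwheel '[{"grip":4.5,"tx":0,"ty":0,"tz":3,"yaw":0},{"grip":4.5,"tx":0,"ty":0,"tz":3,"yaw":0},{"grip":4.5,"tx":0,"ty":0,"tz":1,"yaw":0},{"grip":4.5,"tx":0,"ty":0,"tz":0.5,"yaw":0},{"grip":4.5,"tx":0,"ty":0,"tz":0.2,"yaw":0}]' 40
python3 -m handwheel '[{"grip":4.5,"tx":0,"ty":0,"tz":0,"yaw":0},{"grip":4.5,"tx":0,"ty":0,"tz":0.1,"yaw":0},{"grip":4.5,"tx":0,"ty":0,"tz":0,"yaw":0}]' 40
python3 st.py '[.462,.2425,.0224]'
```

```text
t: 6.25
eef_pos: [0.4628, 0.2421, 0.0247]
tool_rot: [0.0, 0.998, 0.067, 0.0]
contact_force: [-0.5, -0.0, -2.7]
gripper_width: 0.597
t: 6.55
eef_pos: [0.4625, 0.2431, 0.0239]
tool_rot: [-0.0, 0.998, 0.068, 0.0]
contact_force: [-0.0, -0.1, -1.1]
gripper_width: 0.6
t 6.55 tcp [0.4625 0.2431 0.0239] jaw 7.81 tilt [ 9.e-04  8.e-04 -1.e+00] F [-0.  -0.1 -1.1] w 0.6 q [-0.94  0.57  0.43  2.09 -0.44  0.56 -0.06]
 to [0.462, 0.2425, 0.0224] -> cm tool [-0.06  0.05  0.15]
```

Nearly touching. I'll lower the last bit, release and retreat upward.

```bash
python3 -m handwheel '[{"grip":4.5,"tx":0,"ty":0,"tz":0.1,"yaw":0},{"grip":4.5,"tx":0,"ty":0,"tz":0.05,"yaw":0},{"grip":4.5,"tx":0,"ty":0,"tz":0,"yaw":0}]' 40
python3 -m handwheel '[{"grip":6.5,"tx":0,"ty":0,"tz":0,"yaw":0},{"grip":8.5,"tx":0,"ty":0,"tz":0,"yaw":0},{"grip":8.5,"tx":0,"ty":0,"tz":0,"yaw":0},{"grip":8.5,"tx":0,"ty":0,"tz":0,"yaw":0},{"grip":8.5,"tx":0,"ty":0,"tz":0,"yaw":0}]'
python3 -m handwheel '[{"grip":8.5,"tx":0,"ty":0,"tz":-1,"yaw":0},{"grip":8.5,"tx":0,"ty":0,"tz":-3,"yaw":0},{"grip":8.5,"tx":0,"ty":0,"tz":-4.5,"yaw":0},{"grip":8.5,"tx":0,"ty":0,"tz":-4.5,"yaw":0},{"grip":8.5,"tx":0,"ty":0,"tz":-4.5,"yaw":0}]'
python3 -m handwheel '[{"grip":8.5,"tx":0,"ty":0,"tz":-4.5,"yaw":0},{"grip":8.5,"tx":0,"ty":0,"tz":-4.5,"yaw":0},{"grip":8.5,"tx":0,"ty":0,"tz":0,"yaw":0}]'
python3 - <<'E'
from h import *
from st import st
st()
im,K,Rm,p=cam("wrist");a=cv2.imread("pics/w1.png")
np.savez("w3.npz",K=K,R=Rm,p=p); cv2.imwrite("pics/w3.png",im)
print("exp jar top",proj(K,Rm,p,[.462,.2425,.075]).round(0))
ss=[]
for n,box in (("top",(190,235,190,285)),("side",(115,190,255,315))):
    im,K,Rm,p=cam(n); cv2.imwrite(f"pics/{n}1.png",im);l=box
    h=cv2.cvtColor(im,cv2.COLOR_BGR2HSV);m=((h[...,1]>110)&(h[...,0]>14)&(h[...,0]<35));m2=np.zeros_like(m);m2[l[0]:l[1],l[2]:l[3]]=m[l[0]:l[1],l[2]:l[3]]
    ys,xs=np.nonzero(m2)
    if len(xs): u=(xs.mean(),ys.mean());print(n,len(xs),u,at(K,Rm,p,u,.073).round(4))
E
```

```text
t: 6.85
eef_pos: [0.4624, 0.2431, 0.0225]
tool_rot: [-0.0, 0.998, 0.068, 0.0]
contact_force: [-1.7, -0.8, 6.5]
gripper_width: 0.596
t: 7.35
eef_pos: [0.4621, 0.2428, 0.0218]
tool_rot: [0.0, 0.998, 0.068, -0.0]
contact_force: [0.0, -0.9, -0.5]
gripper_width: 0.995
t: 7.85
eef_pos: [0.4619, 0.2422, 0.199]
tool_rot: [0.0, 0.998, 0.068, -0.0]
contact_force: [1.2, 1.2, -0.0]
gripper_width: 0.998
t: 8.15
eef_pos: [0.4653, 0.2438, 0.2934]
tool_rot: [-0.004, 0.998, 0.068, 0.004]
contact_force: [-0.3, -0.5, -0.0]
gripper_width: 0.993
t 8.15 tcp [0.4653 0.2438 0.2934] jaw 7.76 tilt [ 0.0082  0.0078 -0.9999] F [-0.3 -0.5 -0. ] w 0.993 q [-1.17  0.18  0.66  1.88 -0.13  1.12 -0.33]
exp jar top [312. 169.]
top 137 (np.float64(232.71532846715328), np.float64(213.55474452554745)) [0.4616 0.2371 0.073 ]
side 126 (np.float64(282.63492063492066), np.float64(140.12698412698413)) [0.4625 0.2433 0.073 ]
```

View pics/w3.png

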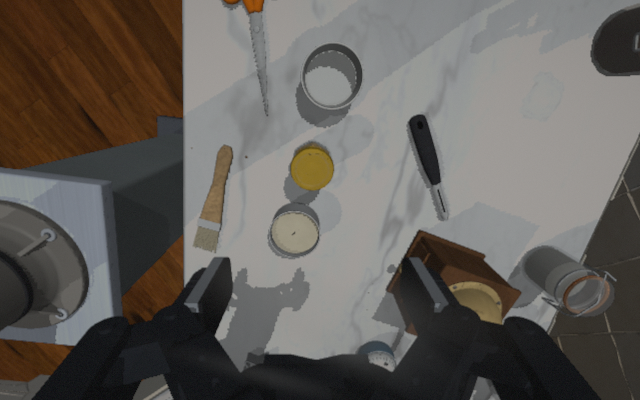

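```bash
python3 -m handwheel '[{"grip":8.5,"tx":-0.4,"ty":4,"tz":0,"yaw":0},{"grip":8.5,"tx":-0.4,"ty":4.5,"tz":0,"yaw":0},{"grip":8.5,"tx":-0.4,"ty":4.5,"tz":0,"yaw":0},{"grip":8.5,"tx":-0.4,"ty":4.5,"tz":0,"yaw":0},{"grip":8.5,"tx":-0.4,"ty":4.5,"tz":0,"yaw":0}]'
python3 -m handwheel '[{"grip":8.5,"tx":-0.4,"ty":4.5,"tz":0,"yaw":0},{"grip":8.5,"tx":-0.4,"ty":4.5,"tz":0,"yaw":0},{"grip":8.5,"tx":-0.4,"ty":4.5,"tz":0,"yaw":0},{"grip":8.5,"tx":-0.4,"ty":4.5,"tz":0,"yaw":0},{"grip":8.5,"tx":-0.4,"ty":4.5,"tz":0,"yaw":0}]'
python3 -m handwheel '[{"grip":8.5,"tx":-0.4,"ty":4.5,"tz":0,"yaw":0},{"grip":8.5,"tx":-0.4,"ty":4,"tz":0,"yaw":0},{"grip":8.5,"tx":-0.2,"ty":1.5,"tz":0,"yaw":0},{"grip":8.5,"tx":0,"ty":0,"tz":0,"yaw":0},{"grip":8.5,"tx":0,"ty":0,"tz":0,"yaw":0}]'
python3 - <<'E'
from h import *
from st import st
t=np.load("top0.npz");s=np.load("side0.npz");w=np.load("w3.npz")
f=lambda c,u,z:at(c["K"],c["R"],c["p"],u,z)
print("wrist check ram,jar,tin",f(w,(332.5,77),.04).round(3),f(w,(312,168),.075).round(3),f(w,(294,229),.042).round(3))
print("foot",f(t,(388.6,210.2),.01).round(3),"cam tip",f(t,(369.8,211.8),.11).round(3))
st([.489,-.305,.14])
im,K,Rm,p=cam("wrist");np.savez("w4.npz",K=K,R=Rm,p=p); cv2.imwrite("pics/w4.png",im);cv2.imwrite("pics/w4c.png",cv2.resize(im[120:350,180:460],None,fx=2.5,fy=2.5,interpolation=cv2.INTER_CUBIC))
print(proj(K,Rm,p,[.489,-.305,.181]).round(0))
E
```

```text
t: 8.8
eef_pos: [0.4708, 0.0202, 0.2853]
tool_rot: [0.0, 0.998, 0.068, -0.001]
contact_force: [0.8, -0.6, 0.6]
gripper_width: 0.99
t: 9.3
eef_pos: [0.4818, -0.2048, 0.2853]
tool_rot: [-0.0, 0.998, 0.068, -0.001]
contact_force: [0.8, 0.9, -1.0]
gripper_width: 0.993
t: 9.8
eef_pos: [0.4859, -0.3033, 0.2853]
tool_rot: [-0.001, 0.998, 0.068, -0.001]
contact_force: [-0.9, 0.3, -0.2]
gripper_width: 0.995
wrist check ram,jar,tin [0.472 0.353 0.04 ] [0.461 0.244 0.075] [0.448 0.145 0.042]
foot [ 0.489 -0.305  0.01 ] cam tip [ 0.476 -0.225  0.11 ]
t 9.8 tcp [ 0.4859 -0.3033  0.2853] jaw 7.76 tilt [-0.0029  0.0011 -1.    ] F [-0.9  0.3 -0.2] w 0.995 q [-0.27  0.37  0.94  1.78 -0.32  1.16  0.91]
 to [0.489, -0.305, 0.14] -> cm tool [ 0.33  0.23 14.53]
[320. 199.]
```

View pics/w4c.png

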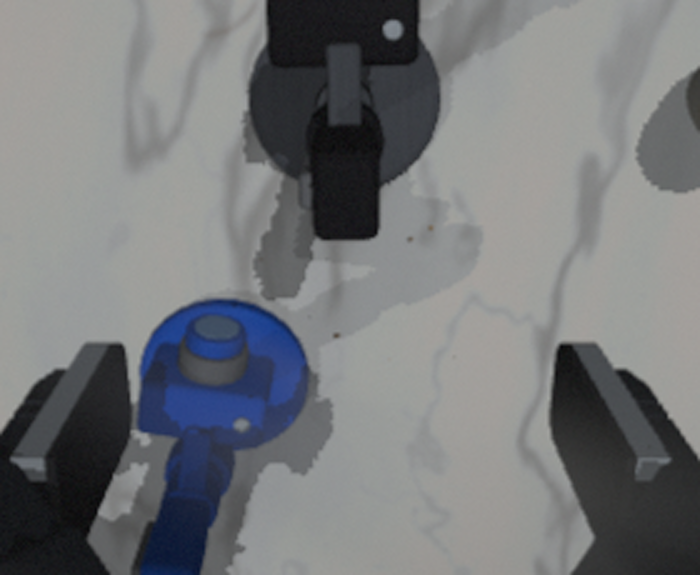

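```bash
python3 -m handwheel '[{"grip":8.5,"tx":0.1,"ty":0,"tz":4,"yaw":0},{"grip":8.5,"tx":0,"ty":0,"tz":4,"yaw":0},{"grip":8.5,"tx":0,"ty":0,"tz":4,"yaw":0},{"grip":8.5,"tx":0,"ty":0,"tz":2,"yaw":0},{"grip":8.5,"tx":0,"ty":0,"tz":0.5,"yaw":0}]'
python3 -m handwheel '[{"grip":8.5,"tx":0,"ty":0,"tz":0,"yaw":0},{"grip":5,"tx":0,"ty":0,"tz":0,"yaw":0},{"grip":3,"tx":0,"ty":0,"tz":0,"yaw":0},{"grip":1,"tx":0,"ty":0,"tz":0,"yaw":0},{"grip":1,"tx":0,"ty":0,"tz":0,"yaw":0}]' 60
python3 -m handwheel '[{"grip":1,"tx":0,"ty":0,"tz":0,"yaw":0},{"grip":1,"tx":0,"ty":0,"tz":0,"yaw":0},{"grip":1,"tx":0,"ty":0,"tz":0,"yaw":0},{"grip":1,"tx":0,"ty":0,"tz":0,"yaw":0},{"grip":1,"tx":0,"ty":0,"tz":0,"yaw":0}]' 60
python3 st.py
```

```text
t: 10.35
eef_pos: [0.4866, -0.3008, 0.1391]
tool_rot: [-0.002, 0.998, 0.069, -0.002]
contact_force: [-0.6, -0.4, 1.1]
gripper_width: 1.0
t: 10.85
eef_pos: [0.4876, -0.304, 0.1424]
tool_rot: [0.0, 0.998, 0.068, 0.0]
contact_force: [-4.4, -0.3, 2.0]
gripper_width: 0.327
t: 11.35
eef_pos: [0.4876, -0.3041, 0.1425]
tool_rot: [0.0, 0.998, 0.069, 0.0]
contact_force: [-2.4, 0.3, 6.1]
gripper_width: 0.278
t 11.35 tcp [ 0.4876 -0.3041  0.1425] jaw 7.88 tilt [ 1.e-04 -1.e-04 -1.e+00] F [-2.4  0.3  6.1] w 0.278 q [-0.15  0.53  0.81  1.92 -0.49  0.89  1.04]
```

```bash
python3 -m handwheel '[{"grip":1,"tx":0,"ty":0,"tz":-0.5,"yaw":0},{"grip":1,"tx":0,"ty":0,"tz":-1,"yaw":0},{"grip":1,"tx":0,"ty":0,"tz":-1,"yaw":0},{"grip":1,"tx":0,"ty":0,"tz":-1,"yaw":0},{"grip":1,"tx":0,"ty":0,"tz":0,"yaw":0}]' 60
python3 st.py
```

```text
t: 11.85
eef_pos: [0.4875, -0.3039, 0.1781]
tool_rot: [-0.0, 0.998, 0.068, 0.0]
contact_force: [-1.4, -1.5, -4.2]
gripper_width: 0.273
t 11.85 tcp [ 0.4875 -0.3039  0.1781] jaw 7.82 tilt [ 5.e-04  3.e-04 -1.e+00] F [-1.4 -1.5 -4.2] w 0.273 q [-0.18  0.49  0.85  1.89 -0.45  0.96  1.01]
```

Resistance of about 4–5 N matches the inner section sliding. I'll continue.

```bash
python3 -m handwheel '[{"grip":1,"tx":0,"ty":0,"tz":-1,"yaw":0},{"grip":1,"tx":0,"ty":0,"tz":-1,"yaw":0},{"grip":1,"tx":0,"ty":0,"tz":-0.7,"yaw":0},{"grip":1,"tx":0,"ty":0,"tz":0,"yaw":0},{"grip":1,"tx":0,"ty":0,"tz":0,"yaw":0}]' 60
python3 -m handwheel '[{"grip":1,"tx":0,"ty":0,"tz":-1,"yaw":0},{"grip":1,"tx":0,"ty":0,"tz":-1,"yaw":0},{"grip":1,"tx":0,"ty":0,"tz":-1,"yaw":0},{"grip":1,"tx":0,"ty":0,"tz":-1,"yaw":0},{"grip":1,"tx":0,"ty":0,"tz":0,"yaw":0}]' 80
python3 -m handwheel '[{"grip":1,"tx":0,"ty":0,"tz":-0.7,"yaw":0},{"grip":1,"tx":0,"ty":0,"tz":-0.5,"yaw":0},{"grip":1,"tx":0,"ty":0,"tz":0,"yaw":0},{"grip":1,"tx":0,"ty":0,"tz":0,"yaw":0}]' 80
python3 st.py
```

```text
t: 12.35
eef_pos: [0.4875, -0.3038, 0.2036]
tool_rot: [0.0, 0.998, 0.068, -0.0]
contact_force: [-1.0, -3.7, -6.7]
gripper_width: 0.271
t: 12.85
eef_pos: [0.4875, -0.3038, 0.245]
tool_rot: [-0.0, 0.998, 0.068, 0.0]
contact_force: [-0.9, -2.6, -7.4]
gripper_width: 0.272
t: 13.25
eef_pos: [0.4875, -0.3038, 0.2558]
tool_rot: [-0.0, 0.998, 0.068, -0.0]
contact_force: [-0.5, -3.4, -8.4]
gripper_width: 0.275
t 13.25 tcp [ 0.4875 -0.3038  0.2558] jaw 7.81 tilt [-1.e-04  2.e-04 -1.e+00] F [-0.5 -3.4 -8.4] w 0.275 q [-0.25  0.4   0.92  1.82 -0.35  1.1   0.93]
```

```bash
python3 -m handwheel '[{"grip":1,"tx":0,"ty":0,"tz":-0.4,"yaw":0},{"grip":1,"tx":0,"ty":0,"tz":0,"yaw":0},{"grip":1,"tx":0,"ty":0,"tz":0,"yaw":0}]' 80
python3 -m handwheel '[{"grip":1,"tx":0,"ty":0,"tz":-0.3,"yaw":0},{"grip":1,"tx":0,"ty":0,"tz":0,"yaw":0},{"grip":1,"tx":0,"ty":0,"tz":0,"yaw":0}]' 80
```

```text
t: 13.55
eef_pos: [0.4876, -0.3038, 0.2598]
tool_rot: [-0.0, 0.998, 0.068, -0.0]
contact_force: [-1.3, -2.1, -8.5]
gripper_width: 0.277
t: 13.85
eef_pos: [0.4875, -0.3038, 0.2628]
tool_rot: [-0.0, 0.998, 0.068, -0.0]
contact_force: [-1.2, -2.6, -8.6]
gripper_width: 0.271
```

```bash
python3 -m handwheel '[{"grip":1,"tx":0,"ty":0,"tz":-0.2,"yaw":0},{"grip":1,"tx":0,"ty":0,"tz":0,"yaw":0},{"grip":1,"tx":0,"ty":0,"tz":0,"yaw":0}]' 80
python3 -m handwheel '[{"grip":1,"tx":0,"ty":0,"tz":-0.2,"yaw":0},{"grip":1,"tx":0,"ty":0,"tz":0,"yaw":0},{"grip":1,"tx":0,"ty":0,"tz":0,"yaw":0}]' 80
```

```text
t: 14.15
eef_pos: [0.4873, -0.3035, 0.2631]
tool_rot: [0.0, 0.998, 0.068, -0.001]
contact_force: [2.7, -6.3, -23.9]
gripper_width: 0.269
t: 14.45
eef_pos: [0.4871, -0.3032, 0.2633]
tool_rot: [0.0, 0.998, 0.068, -0.001]
contact_force: [5.8, -9.3, -36.2]
gripper_width: 0.268
```

```bash
python3 -m handwheel '[{"grip":1,"tx":0,"ty":0,"tz":0.2,"yaw":0},{"grip":1,"tx":0,"ty":0,"tz":0,"yaw":0},{"grip":1,"tx":0,"ty":0,"tz":0,"yaw":0},{"grip":1,"tx":0,"ty":0,"tz":0,"yaw":0},{"grip":1,"tx":0,"ty":0,"tz":0,"yaw":0}]' 80
python3 - <<'E'
from h import *
im,K,Rm,p=cam("side");cv2.imwrite("pics/side2.png",cv2.resize(im[95:395,200:420],None,fx=2,fy=2,interpolation=cv2.INTER_CUBIC))
l=(115,190,255,315);h=cv2.cvtColor(im,cv2.COLOR_BGR2HSV);m=((h[...,1]>110)&(h[...,0]>14)&(h[...,0]<35));m[:l[0]]=0;m[l[1]:]=0;m[:,:l[2]]=0;m[:,l[3]:]=0
ys,xs=np.nonzero(m);print(at(K,Rm,p,(xs.mean(),ys.mean()),.073).round(4) if len(xs) else None)
E
```

```text
t: 14.95
eef_pos: [0.4873, -0.3035, 0.2631]
tool_rot: [0.0, 0.998, 0.068, -0.001]
contact_force: [1.4, -5.9, -22.5]
gripper_width: 0.272
None
```

View pics/side2.png

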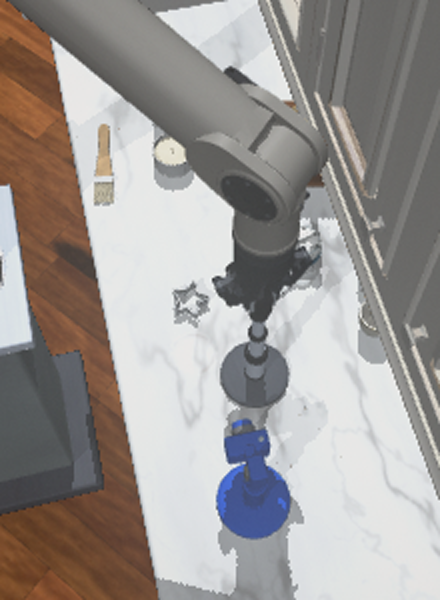

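The side view shows both sections out (around (257,330) in the crop) and the star still in place. The arm hides the jar in this view; it hasn't been touched since the earlier check.

```bash
python3 -c "
from station import *
print(hand_in())"
```

```text
the job is handed in; nothing more can be done
None
```

I placed the jar, raised the camera stand to its second stop and handed the job in while holding it there, at about 15 s on the robot's clock. The hand-in gives no verdict.

- **Jar:** It stands upright between the ramekin and the candle tin, and I had let go of it. After release the three cameras put it at about (0.462, 0.237–0.244). I aimed for (0.462, 0.2425), and the tolerance is ±15 mm.
- **Stand:** The squeezed grip read about 24 mm wide, which fits the 25 mm given for a pressed button. The pull took about 4–8 N until it hit a firm end about 120 mm up. I handed in holding it against that end, pulling with about 22 N at a grip of 80 N.

**Checks that disagreed or were not made:**
- The wrist camera put the tin 8–13 mm farther in y than the top and side cameras did. I used the top and side readings because they give the stated 220 mm between ramekin and tin.
- In the last side view the arm hid the jar, so its position was last checked before I raised the stand. I didn't go near it after that.
- The star cutter looked undisturbed in the last view. I never checked the teaspoon directly at the end, and nothing was felt touching it.

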